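# Unsnap and slide off the terminal-box cover

## Task

Open the terminal box on the bench: press its snap tab in until the cover springs loose, then push the cover along its guides, right off its seat, so that it lies flat in the steel tray at the end of the box. Do it all with the fingertips, without gripping or lifting the cover, and leave the other things on the bench where they are.

Things in the scene. Friction and masses are not known exactly. Their poses are not given: they have to be found in the camera images.
- housing: fixed grey metal terminal box. Origin on the bench under the seat's centre, z up, +x = the way the cover slides off. Spans x -86 to +50 mm, 96 mm wide (y); seat 40 mm above the bench. Side guides reach 46.5 mm; lips over the cover's side flanges (x -46 to +10, |y| over 37 mm) reach 50 mm up. Cheeks beside the tab (|y| over 26 mm) are 45 mm high.
- tray_floor (a point): centre of the floor of the steel tray fixed to the box's +x end on a wooden block, at housing x 125 mm, y 0. Floor 36 mm above the bench, walls to 48 mm; inside x 51 to 198 mm, y -46 to +46 mm of the housing; no wall towards the box. Axes as the housing's.
- cover: loose grey plastic cover, about 0.15 kg, on the seat: flange 100 (x) x 80 x 5 mm with a block-shaped hood 70 x 66 mm, top 35 mm over the underside. Origin mid-underside, starting 40 mm above the housing's, axes parallel. Locked until the tab is pressed; then two sprung pins kick it 7 mm to +x and a few newtons slide it on. From 100 mm off its start it drops 4 mm into the tray.
- push_face (a point): middle of the hood's upright rear face, the one to push towards +x: 66 mm wide, from 5 to 35 mm above the cover's underside (45 to 75 mm above the bench), at x -26 mm of the cover; this point is 22 mm above the underside. The tab's top, out, is 54 mm above the bench: push above that.
- tab (a joint): snap tab, a sprung slide: 0 = out (cover locked), grows in metres as it is pressed straight down, stop at 0.008; frees the cover at about 0.0055. Takes about 5 to 12 N. Stays near 0.003 to 0.004, held down by the edge of the sprung-out cover, and returns to 0 once the cover has gone past.
- tab_top (a point): centre of the tab's flat top: a black ribbed button, 24 mm along the housing's x and 40 mm along y, at housing x -66 mm, y 0; 54 mm above the bench when out, 46 mm when fully in. It stands behind the cover, at the end away from the tray, 40 mm from the hood's rear face.
- collar: loose plain steel pipe collar, 48 mm across, 30 mm high, standing beside the terminal box; origin under its centre; leave alone
- glue: loose small red bottle, 28 mm across, about 70 mm high, beside the terminal box; origin under its centre; leave alone
- blockv: loose aluminium block, 50 x 35 x 30 mm high, lying beside the tray; origin under its centre; leave alone
- jar: loose jar, 70 mm across, 85 mm high, to the left on the bench; origin under its centre; leave alone
- gascan: loose tall blue can, 66 mm across, 190 mm high, to the left on the bench; origin under its centre; leave alone
- wrench: loose steel wrench lying on the bench to the right; leave alone
- driver: loose screwdriver lying on the bench to the right; leave alone

How it is judged:
By the outcome, as a careful person would: the job done as asked, in the order asked, and still so for the second after the job is handed in, with the robot touching nothing.
It also fails if it takes over 37 s, if anything falls off the work surface, if the arm or the gripper's body presses on something with over 40 N, if the wrist force passes 120 N, or if a joint passes its speed limit or range.

## Robot

A 7-joint arm with a two-finger parallel gripper is mounted at the origin on the work surface. World frame = base frame: x ahead of the robot, y to its left, z up, the work surface at z = 0. Lengths are in m, angles in rad, forces in N, time in s.
With the tool pointing down it reaches from about 0.425 to 0.925 m from the base axis. Payload 6.8 kg.
Tool frame: the origin (TCP) lies at the very end of the fingers, on their centre line; the grasp point (between the pads) lies 19 mm behind it; z points along the fingers, y is the line along which they close (so a half turn about z gives the same grasp; the last joint's range is limited). The gripper opens to 85 mm and grips with 20 to 120 N. Pads are 22 mm wide; open, the fingers measure 114 mm over their backs; the gripper's body (76 mm by 85 mm) begins 54 mm behind the grasp point. The pads swing forward as they close: fully open they stand 13 mm farther back than shut.
Start: joints at [-1.373, 0.477, 0.022, 1.555, -0.011, 1.109, -0.083], TCP at [0.203, 0.644, 0.231] pointing down, gripper open.
Joint ranges: [-2.96, 2.96], [-0.34, 2.1], [-1.41, 1.46], [0.24, 2.44], [-1.37, 4.51], [0.17, 1.92], [-2.96, 2.96]. Speed limits (rad/s): [2.39, 2.39, 3.14, 3.14, 3.14, 3.14, 3.14].

## Interface

Orientations are given as a rotation vector (axis times angle).
In Python, from bench import r gives the robot as it stands.
- The arm moves only by the shell command python3 -m jog 'ROWS' [FORCE]. ROWS is JSON, a list of rows, each an object of numbers: "fingers": the finger opening in m, from 0 to 0.0854; "x", "y", "z": the shift along the tool's x, y, z in m; "rx", "ry", "rz": the turn, a rotation vector about the tool's x, y, z in degrees. In form: [{"fingers": .., "x": .., "y": .., "z": .., "rx": .., "ry": .., "rz": ..}, ...]. A call has 1 to 8 rows; each row shifts and turns the commanded pose from where the row before left it, along the tool's axes as they then stand; what a row does not reach is not made up. A row lasts 1/8 s, in which the tool goes at most 62.5 mm and 10.7 degrees, less where a joint would pass 70% of its speed; a pose out of reach is approached as far as the arm can. A call is refused whole if a number of a shift passes 0.0625 or a number of a turn 10.7, either way. A call with a gripper value outside its range is refused whole. The fingers move at their own pace and stop on an object; FORCE is the grip in N (left out, the last holds). Time passes only in rows, so rows that do not move let the fingers close. It gives the time, the measured TCP pose, the force, the opening and the grip force at its end, in the units of the state.
- r.get_obs(): the state, without advancing time (a new reading comes with each control period).
- r.grab_frame(name): name is "scene" or "top"; returns (picture, depth): 384x512x3 uint8, red, green, blue; 384x512 float32, m along the optical axis (not along the pixel's ray), 0 where there is no reading.
- r.get_calibration(name): a dict with "mtx" (3x3 intrinsics, pixels), "extrinsics" (4x4, takes a point from camera to world coordinates). Camera axes: x right, y down, z forward; pixel columns grow to the right and rows downward; lengths in m; the calibration is good to about 2 mm. A picture is of the moment at which its call begins. get_calibration takes no time and is no camera call.
- r.hand_in(): hands the job in; it is judged then, once.
Trained networks look in the newest picture that a camera, given by its name, has taken for a name from the list of things; names that differ only in an ending like _2 or _b are one class to them, and where a whole thing is asked for, a point or a joint stands for the part that bears it (a point fixed in the world has none). Each returns a list of dicts, best first, with "score" (0 to 1); they miss things now and then, are a little off and sometimes report something else, mostly with a low value. They report only what shows in the picture. A call takes as long as a camera call.
- r.search_frame(target, camera): "xyz" ([x, y, z] in m, in world coordinates, good to about 4 mm: the middle of the surface that is visible of it).
- r.landmark_of(target, camera): "xyz" ([x, y, z] in m, in world coordinates, good to about 4 mm: a listed point, or the origin of a listed thing).
The state is a dict: "clock": time; "joints": joint angles; "qvel": joint speeds; "tau": joint torques, N m; "tcp_pos": TCP position; "orientation": TCP orientation; "contact_force": force on the tool from outside, world axes, zero at the start; "moment": the same for the moment, N m; "grip_width": finger opening in m; "gripper_force": force on a finger pad.
Only numpy, scipy, OpenCV 4.12 (cv2) and the standard library are available. Lean on these libraries where they do the work, as an engineer would, in place of code of your own. Each camera call takes 0.05 s, during which the arm holds its last target. There are 200 camera calls.

## Working session

There is one attempt and no reset: what is moved stays moved. The work goes in short steps, Python scripts to look and compute and a shell command to move; the robot and the scene stay as the last step left them, time stands still between calls to the robot, and variables do not carry over. Pictures are saved under pics/ and viewed, at most 10 in all, crops included, and the job is handed in when it is done.

```bash
mkdir -p pics; cat > h.py <<'E'
import numpy as np, cv2
from bench import r
from scipy.spatial.transform import Rotation as R
def shot(cam,fn):
    im,d=r.grab_frame(cam); cv2.imwrite('pics/'+fn,im[:,:,::-1]); np.save('pics/'+fn+'.npy',d); return im,d
def pix2w(cam,u,v,d):
    c=r.get_calibration(cam); K=np.array(c['mtx']);T=np.array(c['extrinsics'])
    p=np.linalg.inv(K)@np.array([u,v,1])*d; return T[:3,:3]@p+T[:3,3]
E
python3 - <<'E'
from h import *
np.set_printoptions(precision=4,suppress=True)
o=r.get_obs()
for k in o: print(k,np.array(o[k]))
for c in ['scene','top']:
    shot(c,c+'1.png')
    print(c,np.array(r.get_calibration(c)['extrinsics'])[:3,3])
    for t in ['housing','tray_floor','cover','push_face','tab_top']:
        l=r.landmark_of(t,c); print(c,t,[(np.round(q['xyz'],4),round(q['score'],2)) for q in l[:2]])
E
```

```text
clock 0.0
joints [-1.3731  0.4778  0.0224  1.5564 -0.0115  1.1093 -0.0831]
qvel [-0.0003  0.0024 -0.0011  0.      0.0004  0.001  -0.0012]
tau [  0.     -59.6458   1.608  -28.1193   0.0124   0.0096   0.    ]
tcp_pos [0.2031 0.6431 0.2304]
orientation [-0.4784 -3.1048  0.0028]
contact_force [ 0.1996 -0.0253 -0.3728]
moment [-0.0381 -0.0174 -0.0136]
gripper_force 0.0
grip_width 0.08543433613225156
scene [ 1.4766 -0.2562  1.0728]
scene housing [(array([0.5415, 0.0252, 0.0006]), 0.95)]
scene tray_floor [(array([0.5149, 0.1469, 0.0376]), 0.75), (array([ 0.6292,  0.1514, -0.0009]), 0.27)]
scene cover [(array([0.5427, 0.0232, 0.039 ]), 0.6)]
scene push_face [(array([ 0.5499, -0.0025,  0.0593]), 0.59)]
scene tab_top [(array([ 0.5543, -0.0406,  0.0547]), 0.48)]
top [ 0.3411 -0.0301  1.3547]
top housing [(array([ 0.5416,  0.0238, -0.0004]), 0.59)]
top tray_floor [(array([0.5156, 0.1499, 0.0369]), 0.82)]
top cover [(array([0.5439, 0.0259, 0.0422]), 0.76)]
top push_face [(array([ 0.5477, -0.0039,  0.0611]), 0.73), (array([0.4992, 0.4461, 0.0009]), 0.52)]
top tab_top [(array([ 0.5574, -0.04  ,  0.0543]), 0.71)]
```

View pics/top1.png

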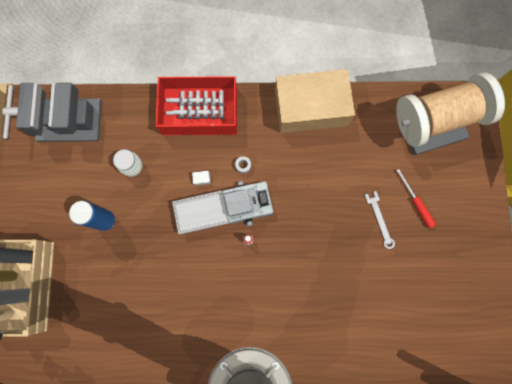

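View pics/scene1.png

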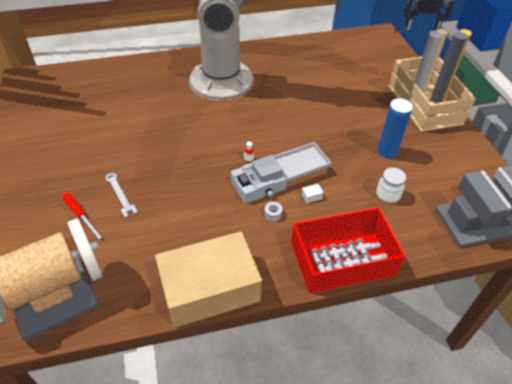

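```bash
python3 - <<'E'
from h import *
np.set_printoptions(precision=4,suppress=True)
# cloud of both cameras; hood top plane (z~.075) rectangle, tab top (z~.054)
P=[]
for c in ['top','scene']:
    d=np.load(f'pics/{c}1.png.npy'); v,u=np.nonzero(d>0); k=r.get_calibration(c); K=np.array(k['mtx']);T=np.array(k['extrinsics'])
    p=(np.linalg.inv(K)@np.stack([u,v,np.ones_like(u)])*d[v,u]); w=(T[:3,:3]@p).T+T[:3,3]
    m=(abs(w[:,0]-.54)<.1)&(abs(w[:,1]-.02)<.2)
    w=w[m]
    s=w[(abs(w[:,2]-.075)<.004)&(abs(w[:,1]-.02)<.07)&(abs(w[:,0]-.54)<.06)]
    print(c,'hood',len(s),s.mean(0),cv2.minAreaRect((s[:,:2]*1000).astype(np.float32)))
    s=w[(abs(w[:,2]-.054)<.003)&(np.hypot(w[:,0]-.555,w[:,1]+.04)<.025)]
    print('tab',len(s),s.mean(0) if len(s) else 0,cv2.minAreaRect((s[:,:2]*1000).astype(np.float32)))
pts={}
for c in ['top','scene']:
    for t in ['collar','glue','blockv','jar','gascan','wrench','driver']:
        l=r.landmark_of(t,c); print(c,t,[(np.round(q['xyz'],3),round(q['score'],2)) for q in l[:1]])
E
```

```text
top hood 427 [0.5422 0.0331 0.0745] ((542.6834106445312, 33.068504333496094), (66.27615356445312, 69.60295104980469), 11.730392456054688)
tab 67 [ 0.56   -0.0398  0.0538] ((558.9083251953125, -40.59511184692383), (39.33998107910156, 22.239118576049805), 10.664506912231445)
scene hood 334 [0.5431 0.0307 0.0742] ((541.974853515625, 31.435466766357422), (68.90039825439453, 69.91471099853516), 12.308795928955078)
tab 63 [ 0.5585 -0.042   0.0535] ((558.529052734375, -41.844940185546875), (40.99173355102539, 23.635055541992188), 11.849019050598145)
top collar [(array([0.663, 0.017, 0.001]), 0.72)]
top glue [(array([ 0.437,  0.003, -0.003]), 0.53)]
top blockv [(array([ 0.629,  0.152, -0.001]), 0.65)]
top jar [(array([ 0.666,  0.369, -0.001]), 0.67)]
top gascan [(array([0.498, 0.446, 0.001]), 0.76)]
top wrench [(array([ 0.497, -0.405,  0.   ]), 0.7)]
top driver [(array([ 0.56 , -0.507,  0.001]), 0.93)]
scene collar []
scene glue [(array([ 0.428,  0.005, -0.001]), 0.53)]
scene blockv [(array([ 0.628,  0.153, -0.002]), 0.65)]
scene jar [(array([ 0.667,  0.368, -0.001]), 0.84)]
scene gascan [(array([0.495, 0.445, 0.001]), 0.73)]
scene wrench [(array([ 0.497, -0.398,  0.002]), 0.61)]
scene driver [(array([ 0.559, -0.509, -0.   ]), 0.68)]
```

The top view shows the box at about (225,207) with its tray to the left (+y). The collar (243,164), glue (248,240) and block (201,178) are close by. Both cameras agree on the poses, so next I plan the approach.

```bash
cat >> h.py <<'E'
th=np.radians(102.2); ex=np.array([np.cos(th),np.sin(th),0]); ey=np.array([-ex[1],ex[0],0]); H=np.array([.5443,.0230,0])
def hw(x,y,z): return H+x*ex+y*ey+np.array([0,0,z])
def goal(): return R.from_matrix(np.stack([ex,-ey,[0,0,-1]],1))
def where():
    o=r.get_obs(); p=np.array(o['tcp_pos']); q=R.from_rotvec(o['orientation']); d=p-H
    print('t',round(o['clock'],2),'housing mm',np.round([d@ex*1e3,d@ey*1e3,d[2]*1e3],1),'F',np.round([np.array(o['contact_force'])@e for e in (ex,ey)]+[o['contact_force'][2]],1),'rot err(tool deg)',np.round((q.inv()*goal()).as_rotvec(degrees=True),1),'w',round(o['grip_width'],4))
    return p,q
E
python3 - <<'E'
from h import *
p,q=where(); e=(q.inv()*goal()).as_rotvec(degrees=True)
t=hw(-66,0,0)*0+hw(-.066,0,.10); N=15; s=(t-p)/N; s[2]=0
for i in range(N):
    print(i,np.round(q.inv().apply(s)*1e3,1))
    if i<8: q=q*R.from_rotvec(e/8,degrees=True)
print(e/8,t,(t-p)[2])
E
```

```text
t 1.3 housing mm [678.8 202.2 231.3] F [-0.3  0.5 -0.1] rot err(tool deg) [-0.  -0.  60.3] w 0.0857
0 [-36.3 -36.4  -0. ]
1 [-40.8 -31.4  -0. ]
2 [-44.5 -25.7  -0. ]
3 [-47.5 -19.7  -0. ]
4 [-49.7 -13.3  -0. ]
5 [-51.   -6.6  -0. ]
6 [-51.4   0.1  -0. ]
7 [-51.    6.9  -0. ]
8 [-49.7  13.5   0. ]
9 [-49.7  13.5   0. ]
10 [-49.7  13.5   0. ]
11 [-49.7  13.5   0. ]
12 [-49.7  13.5   0. ]
13 [-49.7  13.5   0. ]
14 [-49.7  13.5   0. ]
[-2.42920172e-04 -1.49838486e-04  7.53485401e+00] [ 0.55824744 -0.04150945  0.1       ] -0.13129605051459867
```

```bash
python3 -m jog '[{"fingers":0,"x":-0.036,"y":-0.036,"rz":7.5},{"fingers":0,"x":-0.041,"y":-0.031,"rz":7.5},{"fingers":0,"x":-0.0445,"y":-0.026,"rz":7.5},{"fingers":0,"x":-0.0475,"y":-0.020,"rz":7.5},{"fingers":0,"x":-0.050,"y":-0.013,"rz":7.5},{"fingers":0,"x":-0.051,"y":-0.0065,"rz":7.5},{"fingers":0,"x":-0.051,"y":0,"rz":7.5},{"fingers":0,"x":-0.051,"y":0.007,"rz":7.5}]' 30
python3 -m jog '[{"x":-0.050,"y":0.0135},{"x":-0.050,"y":0.0135},{"x":-0.050,"y":0.0135},{"x":-0.050,"y":0.0135},{"x":-0.050,"y":0.0135},{"x":-0.050,"y":0.0135},{"x":-0.045,"y":0.0135},{"x":0}]'
python3 -c "
from h import *
where()"
```

```text
t 1.3 housing mm [678.8 202.2 231.3] F [-0.3  0.5 -0.1] rot err(tool deg) [-0.  -0.  60.3] w 0.0857validation failed for argument at $[0]...
validation failed for argument at $[0]...
```

```bash
python3 -m jog '[{"fingers":0.0,"x":-0.036,"y":-0.036,"z":0.0,"rx":0.0,"ry":0.0,"rz":7.5},{"fingers":0.0,"x":-0.041,"y":-0.031,"z":0.0,"rx":0.0,"ry":0.0,"rz":7.5},{"fingers":0.0,"x":-0.0445,"y":-0.026,"z":0.0,"rx":0.0,"ry":0.0,"rz":7.5},{"fingers":0.0,"x":-0.0475,"y":-0.020,"z":0.0,"rx":0.0,"ry":0.0,"rz":7.5},{"fingers":0.0,"x":-0.050,"y":-0.013,"z":0.0,"rx":0.0,"ry":0.0,"rz":7.5},{"fingers":0.0,"x":-0.051,"y":-0.0065,"z":0.0,"rx":0.0,"ry":0.0,"rz":7.5},{"fingers":0.0,"x":-0.051,"y":0.0,"z":0.0,"rx":0.0,"ry":0.0,"rz":7.5},{"fingers":0.0,"x":-0.051,"y":0.007,"z":0.0,"rx":0.0,"ry":0.0,"rz":7.5}]' 30
python3 -c "
from h import *
where()"
```

```text
clock: 2.3
tcp_pos: [0.3941, 0.278, 0.2317]
orientation: [-1.972, -2.445, -0.002]
contact_force: [1.2, -0.1, -0.1]
grip_width: 0.0002
gripper_force: 0.0
t 2.3 housing mm [281.   92.9 231.7] F [-0.3 -1.2 -0.1] rot err(tool deg) [ 0. -0.  0.] w 0.0002
```

```bash
python3 -m jog '[{"fingers":0.0,"x":-0.05,"y":0.0135,"z":0.0,"rx":0.0,"ry":0.0,"rz":0.0},{"fingers":0.0,"x":-0.05,"y":0.0135,"z":0.0,"rx":0.0,"ry":0.0,"rz":0.0},{"fingers":0.0,"x":-0.05,"y":0.0135,"z":0.01,"rx":0.0,"ry":0.0,"rz":0.0},{"fingers":0.0,"x":-0.05,"y":0.0135,"z":0.02,"rx":0.0,"ry":0.0,"rz":0.0},{"fingers":0.0,"x":-0.05,"y":0.0135,"z":0.02,"rx":0.0,"ry":0.0,"rz":0.0},{"fingers":0.0,"x":-0.05,"y":0.0135,"z":0.02,"rx":0.0,"ry":0.0,"rz":0.0},{"fingers":0.0,"x":-0.047,"y":0.012,"z":0.03,"rx":0.0,"ry":0.0,"rz":0.0},{"fingers":0.0,"x":0.0,"y":0.0,"z":0.03,"rx":0.0,"ry":0.0,"rz":0.0}]' 30
python3 -c "
from h import *
where(); shot('scene','s2.png'); im=cv2.imread('pics/s2.png')[120:230,200:360]; cv2.imwrite('pics/s2c.png',cv2.resize(im,None,fx=4,fy=4,interpolation=cv2.INTER_CUBIC))"
```

```text
clock: 3.3
tcp_pos: [0.5609, -0.0441, 0.1009]
orientation: [1.972, 2.441, -0.0]
contact_force: [-1.4, 1.4, -1.0]
grip_width: -0.0004
gripper_force: 0.0
t 3.3 housing mm [-69.1  -2.  100.9] F [ 1.7  1.1 -1. ] rot err(tool deg) [ 0.1  0.2 -0.1] w -0.0004
```

View pics/s2c.png

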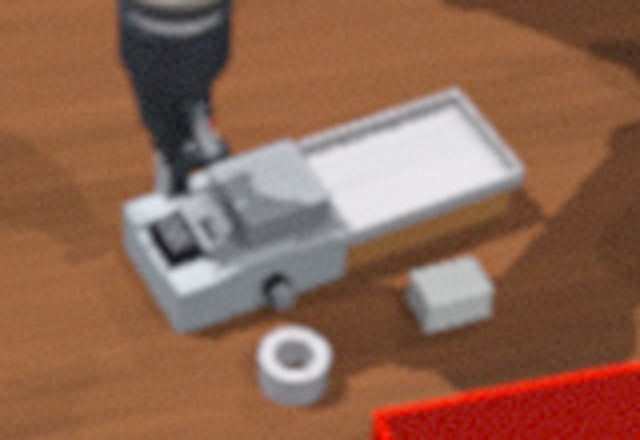

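The crop shows the closed fingers above the black tab (about (175,235) in the crop), with the collar and block well clear. I centre over the tab and descend.

```bash
python3 -m jog '[{"fingers":0.0,"x":0.003,"y":-0.002,"z":0.02,"rx":0.0,"ry":0.0,"rz":0.0},{"fingers":0.0,"x":0.0,"y":0.0,"z":0.018,"rx":0.0,"ry":0.0,"rz":0.0},{"fingers":0.0,"x":0.0,"y":0.0,"z":0.006,"rx":0.0,"ry":0.0,"rz":0.0},{"fingers":0.0,"x":0.0,"y":0.0,"z":0.004,"rx":0.0,"ry":0.0,"rz":0.0},{"fingers":0.0,"x":0.0,"y":0.0,"z":0.002,"rx":0.0,"ry":0.0,"rz":0.0}]' 30
python3 -c "
from h import *
where()"
```

```text
clock: 3.98
tcp_pos: [0.5568, -0.0366, 0.0518]
orientation: [-1.967, -2.45, -0.001]
contact_force: [-2.4, 0.8, 4.1]
grip_width: 0.0007
gripper_force: 2.1
t 3.98 housing mm [-60.9   0.4  51.8] F [1.3 2.2 4.1] rot err(tool deg) [ 0.  -0.   0.3] w 0.0007
```

```bash
python3 -m jog '[{"fingers":0.0,"x":-0.002,"y":0.0,"z":-0.006,"rx":0.0,"ry":0.0,"rz":0.0},{"fingers":0.0,"x":-0.004,"y":0.0,"z":0.0,"rx":0.0,"ry":0.0,"rz":0.0},{"fingers":0.0,"x":0.0,"y":0.0,"z":0.006,"rx":0.0,"ry":0.0,"rz":0.0},{"fingers":0.0,"x":0.0,"y":0.0,"z":0.002,"rx":0.0,"ry":0.0,"rz":0.0},{"fingers":0.0,"x":0.0,"y":0.0,"z":0.002,"rx":0.0,"ry":0.0,"rz":0.0},{"fingers":0.0,"x":0.0,"y":0.0,"z":0.0,"rx":0.0,"ry":0.0,"rz":0.0}]' 30
python3 -c "
from h import *
where()"
```

```text
clock: 4.72
tcp_pos: [0.5582, -0.0428, 0.0473]
orientation: [1.967, 2.449, 0.0]
contact_force: [1.5, -0.8, 2.9]
grip_width: -0.0001
gripper_force: 1.4
t 4.72 housing mm [-67.3   0.4  47.3] F [-1.1 -1.3  2.9] rot err(tool deg) [0.  0.  0.3] w -0.0001
```

```bash
python3 -m jog '[{"fingers":0.0,"x":0.0,"y":0.0,"z":0.001,"rx":0.0,"ry":0.0,"rz":0.0},{"fingers":0.0,"x":0.0,"y":0.0,"z":0.001,"rx":0.0,"ry":0.0,"rz":0.0},{"fingers":0.0,"x":0.0,"y":0.0,"z":0.0,"rx":0.0,"ry":0.0,"rz":0.0}]' 30
cat >> h.py <<'E'
def hood(c='scene',z0=.0745):
    d=r.grab_frame(c)[1]; v,u=np.nonzero(d>0); k=r.get_calibration(c); K=np.array(k['mtx']);T=np.array(k['extrinsics'])
    p=(np.linalg.inv(K)@np.stack([u,v,np.ones_like(u)])*d[v,u]); w=(T[:3,:3]@p).T+T[:3,3]-H
    s=np.stack([w@ex,w@ey,w[:,2]],1)*1e3
    s=s[(abs(s[:,2]-z0*1e3)<4)&(abs(s[:,1])<40)&(s[:,0]>-35)&(s[:,0]<190)]
    print(c,len(s),'x pct',np.percentile(s[:,0],[1,50,99]).round(1),'y',np.percentile(s[:,1],[1,50,99]).round(1),'z',np.median(s[:,2]).round(1),cv2.minAreaRect(s[:,:2].astype(np.float32)))
E
python3 -c "
from h import *
where(); hood('scene'); hood('top')
for c in ['scene','top']: print([np.round([(np.array(q['xyz'])-H)@ex,(np.array(q['xyz'])-H)@ey,q['xyz'][2]],4) for q in r.landmark_of('cover',c)[:1]])"
```

```text
clock: 5.1
tcp_pos: [0.5582, -0.0429, 0.0459]
orientation: [1.967, 2.449, 0.001]
contact_force: [-0.3, -1.7, 7.9]
grip_width: 0.0004
gripper_force: 4.2
t 5.1 housing mm [-67.4   0.3  45.9] F [-1.6  0.7  7.9] rot err(tool deg) [0.  0.  0.3] w 0.0004
scene 350 x pct [-18.4  14.7  49.4] y [-31.    0.3  32.3] z 73.5 ((15.52706527709961, 0.15106964111328125), (64.72650146484375, 70.06778717041016), 88.36626434326172)
top 61 x pct [22.4 41.3 51.4] y [-33.2 -21.7   1.5] z 74.1 ((43.62385177612305, -20.322595596313477), (45.71533203125, 20.90442657470703), 50.90108108520508)
[array([0.0107, 0.0031, 0.0378])]
[array([ 0.011 , -0.0003,  0.0431])]
```

The hood has moved 7 mm along +x, so the cover is loose. I lift above the tab's full-out height, spread the fingers slightly and start to push.

```bash
python3 -m jog '[{"fingers":0.0,"x":0.0,"y":0.0,"z":-0.013,"rx":0.0,"ry":0.0,"rz":0.0},{"fingers":0.02,"x":0.0,"y":0.0,"z":0.0,"rx":0.0,"ry":0.0,"rz":0.0},{"fingers":0.02,"x":0.012,"y":0.0,"z":0.0,"rx":0.0,"ry":0.0,"rz":0.0},{"fingers":0.02,"x":0.012,"y":0.0,"z":0.0,"rx":0.0,"ry":0.0,"rz":0.0},{"fingers":0.02,"x":0.008,"y":0.0,"z":0.0,"rx":0.0,"ry":0.0,"rz":0.0},{"fingers":0.02,"x":0.005,"y":0.0,"z":0.0,"rx":0.0,"ry":0.0,"rz":0.0},{"fingers":0.02,"x":0.005,"y":0.0,"z":0.0,"rx":0.0,"ry":0.0,"rz":0.0},{"fingers":0.02,"x":0.005,"y":0.0,"z":0.0,"rx":0.0,"ry":0.0,"rz":0.0}]' 30
python3 -c "
from h import *
where(); hood('scene')"
```

```text
clock: 6.3
tcp_pos: [0.5476, 0.003, 0.0583]
orientation: [1.968, 2.449, -0.0]
contact_force: [-0.0, -0.1, -0.7]
grip_width: 0.0201
gripper_force: 0.4
t 6.3 housing mm [-20.2   1.   58.3] F [-0.1  0.  -0.7] rot err(tool deg) [-0.   0.   0.2] w 0.0201
scene 236 x pct [-30.5  34.4  58.8] y [-32.6 -11.1  32.2] z 73.9 ((13.231449127197266, -1.4159278869628906), (92.69699096679688, 68.47992706298828), 1.640781283378601)
```

```bash
python3 -m jog '[{"fingers":0.02,"x":0.008,"y":0.0,"z":0.0,"rx":0.0,"ry":0.0,"rz":0.0},{"fingers":0.02,"x":0.008,"y":0.0,"z":0.0,"rx":0.0,"ry":0.0,"rz":0.0},{"fingers":0.02,"x":0.008,"y":0.0,"z":0.0,"rx":0.0,"ry":0.0,"rz":0.0},{"fingers":0.02,"x":0.008,"y":0.0,"z":0.0,"rx":0.0,"ry":0.0,"rz":0.0},{"fingers":0.02,"x":0.008,"y":0.0,"z":0.0,"rx":0.0,"ry":0.0,"rz":0.0},{"fingers":0.02,"x":0.008,"y":0.0,"z":0.0,"rx":0.0,"ry":0.0,"rz":0.0},{"fingers":0.02,"x":0.008,"y":0.0,"z":0.0,"rx":0.0,"ry":0.0,"rz":0.0},{"fingers":0.02,"x":0.008,"y":0.0,"z":0.0,"rx":0.0,"ry":0.0,"rz":0.0}]' 30
python3 -c "
from h import *
where(); hood('scene')"
```

```text
clock: 7.35
tcp_pos: [0.5336, 0.0667, 0.0582]
orientation: [-1.966, -2.45, 0.0]
contact_force: [1.0, -1.3, -0.1]
grip_width: 0.0203
gripper_force: 0.4
t 7.35 housing mm [44.9  1.3 58.2] F [-1.5 -0.7 -0.1] rot err(tool deg) [-0.  -0.   0.3] w 0.0203
scene 130 x pct [ 33.3  89.6 121.4] y [-31.  -14.6  31.2] z 72.3 ((77.85335540771484, 0.2342071533203125), (90.9263916015625, 63.88936233520508), 3.2275032997131348)
```

```bash
python3 -m jog '[{"fingers":0.02,"x":0.006,"y":0.0,"z":0.0,"rx":0.0,"ry":0.0,"rz":0.0},{"fingers":0.02,"x":0.006,"y":0.0,"z":0.0,"rx":0.0,"ry":0.0,"rz":0.0},{"fingers":0.02,"x":0.006,"y":0.0,"z":0.0,"rx":0.0,"ry":0.0,"rz":0.0},{"fingers":0.02,"x":0.006,"y":0.0,"z":0.0,"rx":0.0,"ry":0.0,"rz":0.0},{"fingers":0.02,"x":0.006,"y":0.0,"z":0.0,"rx":0.0,"ry":0.0,"rz":0.0},{"fingers":0.02,"x":0.005,"y":0.0,"z":0.0,"rx":0.0,"ry":0.0,"rz":0.0},{"fingers":0.02,"x":0.0,"y":0.0,"z":0.0,"rx":0.0,"ry":0.0,"rz":0.0},{"fingers":0.02,"x":-0.01,"y":0.0,"z":0.0,"rx":0.0,"ry":0.0,"rz":0.0}]' 30
python3 -c "
from h import *
where(); hood('scene',.071)"
python3 -m jog '[{"fingers":0.02,"x":-0.03,"y":0.0,"z":0.0,"rx":0.0,"ry":0.0,"rz":0.0},{"fingers":0.02,"x":0.0,"y":0.0,"z":-0.04,"rx":0.0,"ry":0.0,"rz":0.0},{"fingers":0.02,"x":-0.04,"y":0.0,"z":-0.06,"rx":0.0,"ry":0.0,"rz":0.0},{"fingers":0.02,"x":-0.06,"y":0.0,"z":-0.06,"rx":0.0,"ry":0.0,"rz":0.0},{"fingers":0.02,"x":-0.06,"y":0.0,"z":0.0,"rx":0.0,"ry":0.0,"rz":0.0},{"fingers":0.02,"x":-0.06,"y":0.0,"z":0.0,"rx":0.0,"ry":0.0,"rz":0.0},{"fingers":0.02,"x":0.0,"y":0.0,"z":0.0,"rx":0.0,"ry":0.0,"rz":0.0}]' 30
python3 -c "
from h import *
where(); hood('scene',.071);hood('top',.071); shot('scene','s3.png'); im=cv2.imread('pics/s3.png')[120:230,200:360]; cv2.imwrite('pics/s3c.png',cv2.resize(im,None,fx=4,fy=4,interpolation=cv2.INTER_CUBIC))
for t in ['collar','glue','blockv','jar','gascan','cover','tab_top']:
    print(t,[np.round(q['xyz'],3) for q in r.landmark_of(t,'scene')[:1]])"
```

```text
clock: 8.4
tcp_pos: [0.5285, 0.0907, 0.0583]
orientation: [-1.965, -2.451, -0.0]
contact_force: [0.1, 0.2, 0.1]
grip_width: 0.0197
gripper_force: 0.0
t 8.4 housing mm [69.5  1.1 58.3] F [ 0.2 -0.1  0.1] rot err(tool deg) [ 0.  -0.   0.4] w 0.0197
scene 221 x pct [ 57.9 134.7 158.3] y [-32.7  -9.8  33.9] z 69.6 ((108.060302734375, -1.3735542297363281), (102.49221801757812, 68.4376449584961), 4.320178985595703)
clock: 9.32
tcp_pos: [0.5773, -0.1409, 0.1952]
orientation: [1.978, 2.437, -0.003]
contact_force: [0.3, 0.6, -0.8]
grip_width: 0.0199
gripper_force: 0.0
t 9.32 housing mm [-167.1    2.4  195.2] F [ 0.6 -0.5 -0.8] rot err(tool deg) [ 0.   0.2 -0.3] w 0.0199
scene 310 x pct [ 91.5 124.2 159. ] y [-31.3  -0.   33.6] z 69.6 ((125.50631713867188, 0.48398590087890625), (69.5730972290039, 70.29714965820312), 0.4233079254627228)
top 430 x pct [ 91.9 124.4 159.7] y [-32.1  -0.9  32.3] z 70.5 ((125.92378997802734, 0.00699615478515625), (66.12549591064453, 69.55084991455078), 89.99736785888672)
collar [array([ 0.669,  0.022, -0.003])]
glue [array([0.428, 0.   , 0.002])]
blockv [array([ 0.63,  0.15, -0.  ])]
jar [array([ 0.667,  0.368, -0.001])]
gascan [array([ 0.498,  0.446, -0.002])]
cover [array([0.519, 0.138, 0.033])]
tab_top [array([ 0.559, -0.039,  0.054])]
```

View pics/s3c.png

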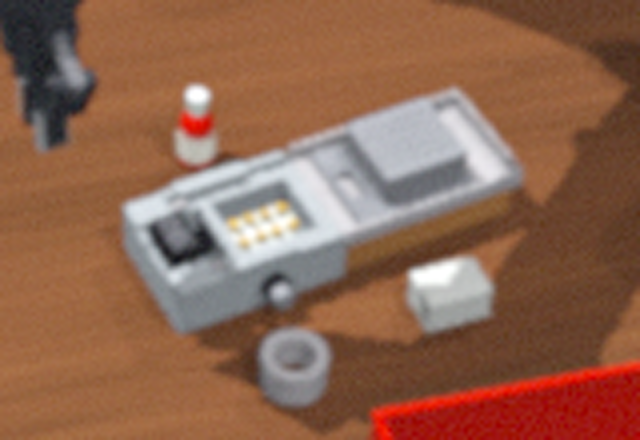

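The crop shows the cover lying flat in the tray (hood at about (410,150)), with its top 4 mm lower than before. The tab is out again, the terminals are exposed, and the collar, glue and block have not moved.

```bash
python3 -c "
from bench import r
print(r.hand_in())"
```

```text
the job is handed in; nothing more can be done
None
```

The snap tab was pressed, the cover sprang loose and was pushed off its seat, and it now lies flat in the steel tray; the collar, glue, block, jar and can are where they were (wrench and driver not re-checked, but the arm never went near them), and the job was handed in after about 10 s of the 37 s allowed.

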